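Put the matching lids on four unglazed pots

ROBOT

A 7-joint arm with a two-finger parallel gripper is mounted at the origin on the work surface. World frame = base frame: x ahead of the robot, y to its left, z up, the work surface at z = 0. Lengths are in m, angles in rad, forces in N, time in s.
With the tool pointing down it reaches from about 0.4 to 0.875 m from the base axis. Payload 19.3 kg.
Tool frame: the origin (TCP) lies midway between the tips of the shut fingers; the grasp point (between the pads) lies 19 mm behind it (bot.pinch_z is the distance from the TCP to the grasp point, in m); z points along the fingers, x is the direction in which the jaws open and shut, and the axes are right-handed (so a half turn about z gives the same grasp; the last joint's range is limited). The gripper opens to 85 mm and grips with 20 to 120 N. Pads are 22 mm wide; open, the fingers measure 114 mm over their backs; the gripper's body (76 mm by 85 mm) begins 54 mm behind the grasp point. The pads swing forward as they close: fully open they stand 13 mm farther back than shut.
Start: joints at [-0.07, 0.521, -0.036, 1.599, 0.021, 1.021, -0.113], TCP at [0.625, -0, 0.231] pointing down, gripper open.
Joint ranges: [-2.91, 2.91], [-0.3, 2.13], [-1.5, 1.42], [0.17, 2.43], [-1.26, 4.41], [0.16, 1.93], [-2.52, 2.52]. Speed limits (rad/s): [1.89, 1.89, 2.39, 2.39, 3.01, 3.01, 3.01].

INTERFACE

Orientations are given as [roll, pitch, yaw] about the fixed x, y, z axes, in that order (R = Rz(yaw) Ry(pitch) Rx(roll)).
In Python, from workcell import bot, grab_frame, camera_params, order gives the robot as it stands.
- The arm moves only by the tool apply_moves, never from a script. Its argument "commands" is a list of rows, each a list of 2 entries, a list of its own where there are three numbers: the shift along the tool's x, y, z in mm, then the turn, a rotation vector about the tool's x, y, z in degrees. In form: [[[dx, dy, dz], [rx, ry, rz]], ...]. A call has 1 to 5 rows; each row is the pose to reach, as a shift and turn from the pose measured when the call began, along the tool's axes at that moment; what a row does not reach only later rows make up. A row lasts 1/12 s, in which the tool goes at most 41.7 mm and 7.16 degrees, less where a joint would pass 70% of its speed; a pose out of reach is approached as far as the arm can. A call with a gripper value outside its range is refused whole. "gripper" is the opening, from 0 (shut) to 1 (fully open), set as the call begins (left out, the last holds). The fingers move at their own pace and stop on an object; "grip_force" is the grip in N (left out, the last holds). Time passes only in rows, so rows that repeat a pose let the fingers close. It gives the time, the measured TCP pose, the force and the opening at its end, in the units of the state.
- bot.observe(): the state, without advancing time (a new reading comes with each control period).
- grab_frame(name): name is "scene" or "side" or "wrist"; returns (picture, depth): 400x640x3 uint8, red, green, blue; 400x640 float32, m along the optical axis (not along the pixel's ray), 0 where there is no reading.
- camera_params(name): a dict with "fx", "fy", "cx", "cy" (pixels), "dist_coeffs" ([k1, k2, p1, p2, k3] as OpenCV has them; the pictures are not rectified), "rvec" (rotation vector, rad) and "tvec" (3), from world to camera coordinates, as OpenCV has them; the wrist camera has in their place "tool_from_camera" (4x4, takes a point from camera to tool coordinates, whose origin is the TCP and whose axes are the tool frame's). Camera axes: x right, y down, z forward; pixel columns grow to the right and rows downward; lengths in m; the calibration is good to about 2 mm. A picture is of the moment at which its call begins: read the wrist's pose just before it. camera_params takes no time and is no camera call.
- order.job_done(): hands the job in, once; it reports no verdict.
The state is a dict: "clock": time; "qpos": joint angles; "qd": joint speeds; "joint_efforts": joint torques, N m; "position": TCP position; "tool_rot": TCP orientation; "force": force on the tool from outside, world axes, zero at the start; "moment": the same for the moment, N m; "grip_width": finger opening in m.
Only numpy, scipy, OpenCV 4.12 (cv2) and the standard library are available. Lean on these libraries where they do the work, as an engineer would, in place of code of your own. Each camera call takes 0.05 s, during which the arm holds its last target. There are 200 camera calls.

TASK

Put each of the four unglazed clay lids on the pot of its own shape: octagon, square, oblong and round. Each lid must sit level and centred on its pot, flange inside the mouth, with its sides lined up with the pot's sides. Set the lids down gently without dropping them, do not push the pots out of their places, and leave the white cup and the kiln prop alone.

Things in the scene. Friction and masses are not known exactly. Their poses are not given: they have to be found in the camera images.
- lid_octagon: Terracotta lid, regular octagon 116 mm across flats, flange 76 mm across flats, square knob 24 x 24 mm sides along x, y; x points to the middle of a flat. 0.20 kg. From below: flange 4 mm deep, plate 8 mm (z 4-12), knob 28 mm (z 12-40). Origin: centre of flange underside, z up. Starts on the table, knob up. Seated: plate on the rim, flange in the mouth (9 mm play), origin 4 mm below the rim.
- lid_square: Terracotta lid, square 90 x 90 mm, flange 50 x 50 mm, square knob 24 x 24 mm; all sides along x and y. 0.15 kg. From below: flange 4 mm deep, plate 8 mm (z 4-12), knob 28 mm (z 12-40). Origin: centre of flange underside, z up. Starts on the table, knob up. Seated: plate on the rim, flange in the mouth (9 mm play), origin 4 mm below the rim.
- lid_oblong: Terracotta lid, rectangle 130 mm along x by 78 mm along y, flange 90 x 38 mm, with a bar knob 50 mm along x and 16 mm wide along y. 0.18 kg. From below: flange 4 mm deep, plate 8 mm (z 4-12), knob 28 mm (z 12-40). Origin: centre of flange underside, z up. Starts on the table, knob up. Seated: plate on the rim, flange in the mouth (9 mm play), origin 4 mm below the rim.
- lid_round: Terracotta lid, round, diameter 90 mm, flange diameter 50 mm, round knob diameter 24 mm. 0.13 kg. From below: flange 4 mm deep, plate 8 mm (z 4-12), knob 28 mm (z 12-40). Origin: centre of flange underside, z up. Starts on the table, knob up. Seated: plate on the rim, flange in the mouth (9 mm play), origin 4 mm below the rim.
- pot_octagon: Open unglazed terracotta pot, regular octagon 110 mm across flats outside, 94 mm inside, 50 mm tall; x points at the middle of a flat side. 0.55 kg. Walls 8 mm thick. Origin: centre of its underside, z up. Loose, stands on the table with its mouth up.
- pot_square: Open unglazed terracotta pot, square 84 x 84 mm outside, 68 x 68 mm inside, 60 mm tall, sides along x and y. 0.50 kg. Walls 8 mm thick. Origin: centre of its underside, z up. Loose, stands on the table with its mouth up.
- pot_oblong: Open unglazed terracotta pot, rectangle 124 mm along x by 72 mm along y outside, 108 x 56 mm inside, 45 mm tall. 0.50 kg. Walls 8 mm thick. Origin: centre of its underside, z up. Loose, stands on the table with its mouth up.
- pot_round: Open unglazed terracotta pot, round, 84 mm outside diameter, 68 mm inside, 62 mm tall. 0.40 kg. Walls 8 mm thick. Origin: centre of its underside, z up. Loose, stands on the table with its mouth up.
- cup: Bystander: small white ceramic cup without handle, 50 mm rim diameter, 50 mm tall, standing among the pots. Origin: centre of its underside. Not to be disturbed.
- prop: Bystander: kiln prop, an upright off-white tube 40 mm in diameter, 65 mm tall, with a 16 mm hole, standing among the pots. Origin: centre of its underside. Not to be disturbed.
Mind the look-alikes: they are no part of the job. Leave any yellow look-alike of the lid_square alone. Leave any turquoise look-alike of the pot_oblong alone.

How it is judged:
At the end, for the whole second after the job is handed in: Every lid rests on the pot of its own shape: centres within 10 mm, height within 3 mm of seated (origin 4 mm below the rim), lid and pot level within 0.06 rad, sides of octagon, square and oblong lined up within 0.2 rad (any equivalent turn); lids and pots at rest (horizontal distance between lid_octagon and pot_octagon below 0.01 m and z of lid_octagon in the frame of pot_octagon between 0.043 and 0.049 m and angle between each of lid_octagon, pot_octagon, lid_square, pot_square, lid_oblong, pot_oblong, lid_round, pot_round's own z axis and vertical below 0.06 rad and linear speed of each of lid_octagon, pot_octagon, lid_square, pot_square, lid_oblong, pot_oblong, lid_round, pot_round below 0.01 m/s and (angle between the x axis of lid_octagon and the x axis of pot_octagon, either way round below 0.2 rad or angle between the x axis of lid_octagon and the x axis of pot_octagon, either way round above 1.3708 rad or angle between the x axis of lid_octagon and the x axis of pot_octagon, either way round between 0.585398 and 0.985398 rad) and horizontal distance between lid_square and pot_square below 0.01 m and z of lid_square in the frame of pot_square between 0.053 and 0.059 m and (angle between the x axis of lid_square and the x axis of pot_square, either way round below 0.2 rad or angle between the x axis of lid_square and the x axis of pot_square, either way round above 1.3708 rad) and horizontal distance between lid_oblong and pot_oblong below 0.01 m and z of lid_oblong in the frame of pot_oblong between 0.038 and 0.044 m and angle between the x axis of lid_oblong and the x axis of pot_oblong, either way round below 0.2 rad and horizontal distance between lid_round and pot_round below 0.01 m and z of lid_round in the frame of pot_round between 0.055 and 0.061 m); the robot touches nothing.
It fails at once if a pot is pushed more than 30 mm from where it stood (distance of any of pot_octagon, pot_square, pot_oblong, pot_round from where it was at the start of the episode above 0.03 m).
It fails at once if a lid is dropped: free of the fingers it moves faster than 0.6 m/s (a fall of about 2 cm) ((contact force between the fingers and lid_octagon below 0.05 N and linear speed of lid_octagon above 0.6 m/s) or (contact force between the fingers and lid_square below 0.05 N and linear speed of lid_square above 0.6 m/s) or (contact force between the fingers and lid_oblong below 0.05 N and linear speed of lid_oblong above 0.6 m/s) or (contact force between the fingers and lid_round below 0.05 N and linear speed of lid_round above 0.6 m/s)).
It fails at once if the cup or the kiln prop is moved more than 20 mm (distance of any of cup, prop from where it was at the start of the episode above 0.02 m).
It also fails if it takes over 120 s, if anything falls off the work surface, if the arm or the gripper's body presses on something with over 40 N, if the wrist force passes 120 N, or if a joint passes its speed limit or range.

## Working session

There is one attempt and no reset: what is moved stays moved. The work goes in short steps, Python scripts to look and compute and a tool call to move; the robot and the scene stay as the last step left them, time stands still between calls to the robot, and variables do not carry over. Pictures are saved under pics/ and viewed, about 12 in all and at most 16, crops included, and the job is handed in when it is done.

Besides the shell and the picture viewer there is one more tool, called after "Emit:" as name(argument=value, ...) on one line, values as JSON. apply_moves: Moves the arm, as the interface text tells. Its arguments: {"type":"object","properties":{"commands":{"type":"array"},"gripper":{"type":"number"},"grip_force":{"type":"number"}},"required":["commands"]}

```bash
ls; mkdir -p pics; python3 - <<'E'
from workcell import bot, grab_frame, camera_params, order
import cv2,numpy as np
s=bot.observe();print(s['clock'],s['position'],s['tool_rot'],bot.pinch_z)
for n in ("scene","side","wrist"):
    p,d=grab_frame(n);cv2.imwrite(f'pics/{n}0.png',p[:,:,::-1]);np.save(f'pics/{n}0.npy',d)
    print(camera_params(n))
E
```

```text
pics
0.0 [ 6.24666970e-01 -3.55328000e-05  2.30721552e-01] [ 3.14149247e+00  1.13157326e-03 -1.72724619e-05] 0.0187
{'fx': 415.67797681246475, 'fy': 415.67797681246475, 'cx': 314.9244379262211, 'cy': 210.21985572257614, 'dist_coeffs': array([-0.05384744,  0.        ,  0.        ,  0.        ,  0.        ]), 'rvec': array([ 2.05179896,  1.44261095, -0.51105208]), 'tvec': array([-0.18176413, -0.40810545,  1.53488256])}
{'fx': 423.57162087961177, 'fy': 423.57162087961177, 'cx': 306.91117507900157, 'cy': 197.74109394075268, 'dist_coeffs': array([0.02704286, 0.        , 0.        , 0.        , 0.        ]), 'rvec': array([ 2.29318679, -0.18448133,  0.1082277 ]), 'tvec': array([-0.57357663,  0.10251306,  1.11399428])}
{'fx': 283.16894327085646, 'fy': 283.16894327085646, 'cx': 315.83641086441577, 'cy': 195.10747716276094, 'dist_coeffs': array([-0.009119,  0.      ,  0.      ,  0.      ,  0.      ]), 'tool_from_camera': array([[ 9.99999929e-01, -1.65061913e-04,  3.39373145e-04,
         1.24374273e-03],
       [ 5.47155483e-05,  9.53187662e-01,  3.02379361e-01,
        -7.76077659e-02],
       [-3.73397610e-04, -3.02379321e-01,  9.53187603e-01,
        -1.41796892e-01],
       [ 0.00000000e+00,  0.00000000e+00,  0.00000000e+00,
         1.00000000e+00]])}
```

View pics/scene0.png

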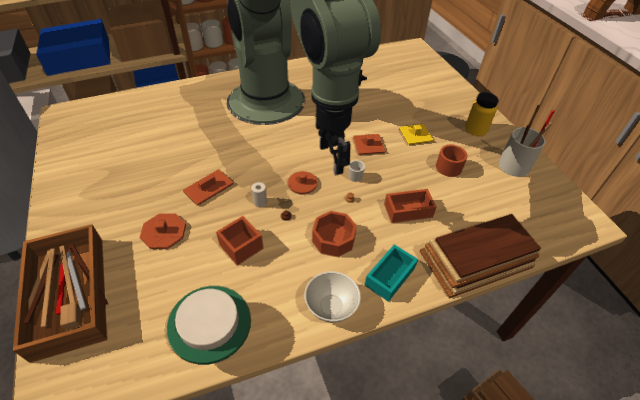

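View pics/side0.png

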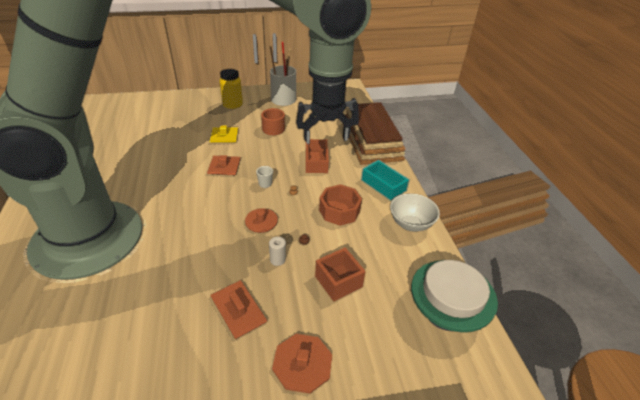

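The scene view shows the four lids: octagon (163,230), oblong (208,187), round (303,182) and square (369,144). The yellow look-alike of the square lid is at (416,134). The pots are square (240,240), octagon (334,232), oblong (410,206) and round (452,159), with the turquoise look-alike at (391,272). The cup is at (357,170) and the prop at (260,194). I'll use the red-brown ones, and measure them by depth and colour.

```bash
cat > h.py <<'E'
import numpy as np,cv2
from scipy.spatial.transform import Rotation as R
from workcell import bot, grab_frame, camera_params, order
def cloud(n,d,pose=None):
    c=camera_params(n);K=np.array([[c['fx'],0,c['cx']],[0,c['fy'],c['cy']],[0,0,1]])
    v,u=np.mgrid[0:400,0:640]
    p=cv2.undistortPoints(np.stack([u,v],-1).reshape(-1,1,2).astype(np.float64),K,c['dist_coeffs']).reshape(400,640,2)
    P=np.dstack([p,np.ones((400,640))])*d[...,None]
    if n!='wrist': return (P-c['tvec'])@cv2.Rodrigues(c['rvec'])[0]
    T=c['tool_from_camera'];P=P@T[:3,:3].T+T[:3,3]
    return P@R.from_euler('xyz',pose['tool_rot']).as_matrix().T+pose['position']
def clay(p):
    h=cv2.cvtColor(p,cv2.COLOR_RGB2HSV)
    return (((h[...,0]<11)|(h[...,0]>174))&(h[...,1]>140)&(h[...,2]>60))
def comps(n,p,d,pose=None,mina=120):
    W=cloud(n,d,pose);m=(clay(p)&(d>0)).astype(np.uint8)
    k,l,s,c=cv2.connectedComponentsWithStats(m)
    return [(c[i],W[l==i]) for i in range(1,k) if s[i,4]>mina]
E
cat > a.py <<'E'
from h import *
for n in ("scene","side"):
    p=cv2.imread(f'pics/{n}0.png')[:,:,::-1];d=np.load(f'pics/{n}0.npy')
    for c,w in comps(n,p,d):
        if not(0.2<w[:,0].mean()<1 and abs(w[:,1].mean())<.7): continue
        zt=np.percentile(w[:,2],97)
        # pots: rim band; lids: plate band
        pot=np.median(w[:,2])>.016
        b=w[w[:,2]>zt-.006] if pot else w[(w[:,2]>.007)&(w[:,2]<.017)]
        r=cv2.minAreaRect(b[:,:2].astype(np.float32)*1000)
        k=w[w[:,2]>.030][:,:2].mean(0) if not pot and (w[:,2]>.03).any() else None
        print(n,c.round(),len(w),'pot' if pot else 'lid','ztop',zt.round(4),'rect',np.round(r[0],1),np.round(r[1],1),round(r[2],1),'knob',k)
E
python3 a.py
```

```text
scene [369. 144.] 504 lid ztop 0.0387 rect [358.7 250. ] [90.1 91.2] 77.9 knob [0.36053566 0.24775821]
scene [451. 160.] 753 pot ztop 0.0639 rect [538.  448.1] [80.3 80.7] 45.2 knob None
scene [208. 187.] 853 lid ztop 0.0395 rect [ 378.1 -283.5] [ 82.8 130.6] 23.4 knob [ 0.38008706 -0.2839564 ]
scene [302. 182.] 504 lid ztop 0.0397 rect [454.1 -14.4] [84.5 87.7] 69.8 knob [ 0.45521923 -0.01575069]
scene [409. 205.] 1301 pot ztop 0.046 rect [653.2 239.5] [125.6  78.1] 79.4 knob None
scene [334. 233.] 1532 pot ztop 0.0505 rect [675.6  -1.4] [108.3 112.9] 55.9 knob None
scene [163. 231.] 1219 lid ztop 0.0382 rect [ 499.2 -431.7] [117.3 115. ] 25.9 knob [ 0.50343584 -0.43083437]
scene [240. 240.] 1379 pot ztop 0.061 rect [ 619.  -242.2] [87.9 84.2] 20.8 knob None
scene [484. 247.] 3072 pot ztop 0.0798 rect [867.6 336.1] [119.4 238.7] 0.6 knob None
scene [ 79. 259.] 131 pot ztop 0.0555 rect [ 538.7 -643.5] [65.3 10.3] 21.4 knob None
scene [ 60. 289.] 291 pot ztop 0.0556 rect [ 626.2 -674.7] [ 13. 147.] 85.7 knob None
side [273. 121.] 480 pot ztop 0.0632 rect [535.7 446.8] [83. 73.] 84.3 knob None
side [379. 132.] 152 pot ztop 0.0804 rect [857.9 279. ] [125.   74.8] 75.3 knob None
side [317. 156.] 629 pot ztop 0.0473 rect [652.3 236.1] [124.8  66.6] 80.1 knob None
side [224. 165.] 455 lid ztop 0.0402 rect [357.9 246.6] [86.1 85.9] 75.7 knob [0.35666946 0.24443667]
side [340. 204.] 1239 pot ztop 0.0516 rect [673.8  -4.1] [111.2 106.1] 55.7 knob None
side [261. 220.] 555 lid ztop 0.0413 rect [452.3 -15.7] [82.7 82.1] 86.6 knob [ 0.45086148 -0.01711633]
side [339. 274.] 1611 pot ztop 0.0619 rect [ 615.9 -243.2] [84.1 84.6] 19.7 knob None
side [238. 309.] 1651 lid ztop 0.0413 rect [ 376.6 -285.9] [ 76.2 128.7] 23.3 knob [ 0.3761153  -0.28793591]
side [302. 363.] 2556 lid ztop 0.039 rect [ 498.1 -432.4] [115.9 112.6] 72.4 knob [ 0.49711831 -0.43458367]
```

```bash
cat >> h.py <<'E'
def go(x,y,z,yaw):  # mm, deg, world -> tool shift mm, turn deg
    s=bot.observe();Rt=R.from_euler('xyz',s['tool_rot'])
    t=R.from_euler('xyz',[np.pi,0,np.radians(yaw)])
    d=Rt.inv().apply(np.array([x,y,z])-s['position']*1000);r=(Rt.inv()*t).as_rotvec(degrees=True)
    print('t',round(s['clock'],2),'pos',np.round(s['position']*1000,1),'yaw',round(np.degrees(s['tool_rot'][2]),1),'F',s['force'].round(1),'w',round(s['grip_width']*1000,1),'q7',s['qpos'][6].round(2))
    print('  shift',d.round(1),'turn',r.round(1))
def look(x,y,z0,z1,n='wrist',rad=85,save=None):
    s=bot.observe();p,d=grab_frame(n);W=cloud(n,d,s).reshape(-1,3)
    if save: cv2.imwrite(save,p[:,:,::-1])
    k=clay(p).ravel()&(d.ravel()>0)&(np.hypot(W[:,0]-x/1000,W[:,1]-y/1000)<rad/1000)&(W[:,2]>z0/1000)&(W[:,2]<z1/1000)
    b=W[k]
    if len(b)<8: print('few',len(b));return
    r=cv2.minAreaRect(b[:,:2].astype(np.float32)*1000)
    print(n,z0,z1,len(b),'c',np.round(r[0],1),'size',np.round(r[1],1),'ang',round(r[2],1),'mean',(b.mean(0)*1000).round(1))
E
python3 -c "
from h import *
go(453,-15,150,0)"
```

```text
t 0.15 pos [624.8  -0.  230.9] yaw -0.0 F [1.1 0.1 0.6] w 85.4 q7 -0.11
  shift [-171.7   15.    81. ] turn [ 0.  0. -0.]
```

Emit:
apply_moves(commands=[[[-172, 15, 80], [0, 0, 0]], [[-172, 15, 80], [0, 0, 0]], [[-172, 15, 80], [0, 0, 0]], [[-172, 15, 80], [0, 0, 0]], [[-172, 15, 80], [0, 0, 0]]], gripper=1, grip_force=50)

```text
clock: 0.57
position: [0.4482, -0.0156, 0.1496]
tool_rot: [3.141, 0.004, -0.0]
force: [0.9, 0.4, -0.6]
grip_width: 0.0855
```

```bash
python3 -c "
from h import *
look(453,-15,33,46,save='pics/w1.png',rad=40)
look(453,-15,6,18)
go(453,-15,17,0)"
```

```text
wrist 33 46 489 c [453.4 -12.2] size [22.9 22.7] ang 21.6 mean [453.5 -11.7  39. ]
wrist 6 18 5122 c [453.8 -11.6] size [87.6 87.5] ang 62.1 mean [453.6  -9.2  11.2]
t 0.67 pos [448.6 -15.6 149.8] yaw -0.0 F [ 0.5 -0.2  0.3] w 85.5 q7 -0.13
  shift [  5.1  -0.7 132.8] turn [ 0.   0.3 -0. ]
```

Emit:
apply_moves(commands=[[[5, -3, 40], [0, 0, 0]], [[5, -3, 80], [0, 0, 0]], [[5, -3, 110], [0, 0, 0]], [[5, -3, 125], [0, 0, 0]], [[5, -3, 131], [0, 0, 0]]])

```text
clock: 1.08
position: [0.4522, -0.0126, 0.0165]
tool_rot: [3.141, 0.008, -0.0]
force: [-0.6, -0.2, 0.1]
grip_width: 0.0856
```

Emit:
apply_moves(commands=[[[0, 0, 0], [0, 0, 0]], [[0, 0, 0], [0, 0, 0]], [[0, 0, 0], [0, 0, 0]], [[0, 0, 0], [0, 0, 0]], [[0, 0, 0], [0, 0, 0]]])

```text
clock: 1.5
position: [0.4529, -0.0126, 0.0174]
tool_rot: [3.141, 0.006, -0.0]
force: [-0.4, 0.1, -0.0]
grip_width: 0.0858
```

```bash
python3 -c "
from h import *
go(453.5,-12.3,17,0)"
```

```text
t 1.5 pos [452.9 -12.6  17.4] yaw -0.0 F [-0.4  0.1 -0. ] w 85.8 q7 -0.17
  shift [ 0.6 -0.3  0.4] turn [ 0.   0.4 -0. ]
```

Emit:
apply_moves(commands=[[[0, 0, 0], [0, 0.4, 0]], [[0, 0, 0], [0, 0.4, 0]], [[0, 0, 0], [0, 0.4, 0]], [[0, 0, 0], [0, 0.4, 0]], [[0, 0, 0], [0, 0.4, 0]]], gripper=0)

```text
clock: 1.92
position: [0.4529, -0.0126, 0.0175]
tool_rot: [3.141, -0.001, -0.0]
force: [0.7, -0.0, 0.1]
grip_width: 0.0255
```

Emit:
apply_moves(commands=[[[0, 0, 0], [0, 0, 0]], [[0, 0, 0], [0, 0, 0]], [[0, 0, 0], [0, 0, 0]], [[0, 0, 0], [0, 0, 0]], [[0, 0, 0], [0, 0, 0]]])

```text
clock: 2.33
position: [0.4529, -0.0126, 0.0177]
tool_rot: [3.141, -0.001, -0.0]
force: [-2.0, 0.3, 8.4]
grip_width: 0.0226
```

Emit:
apply_moves(commands=[[[0, 0, -10], [0, 0, 0]], [[0, 0, -40], [0, 0, 0]], [[0, 0, -80], [0, 0, 0]], [[0, 0, -120], [0, 0, 0]], [[0, 0, -130], [0, 0, 0]]])

```text
clock: 2.75
position: [0.4544, -0.0126, 0.1531]
tool_rot: [3.141, -0.006, -0.001]
force: [2.7, -1.6, -0.7]
grip_width: 0.022
```

```bash
python3 -c "
from h import *
look(453.5,-12.3,100,180,save='pics/w2.png')
go(537,447,170,0)"
```

```text
wrist 100 180 12594 c [454.9 -10.3] size [87.5 85.2] ang 40.9 mean [ 4.557e+02 -2.000e-01  1.506e+02]
t 2.8 pos [454.6 -12.5 152.6] yaw -0.0 F [ 1.4 -0.2  1.3] w 22.3 q7 -0.14
  shift [  82.2 -459.6  -16.9] turn [ 0.  -0.4 -0. ]
```

View pics/w2.png

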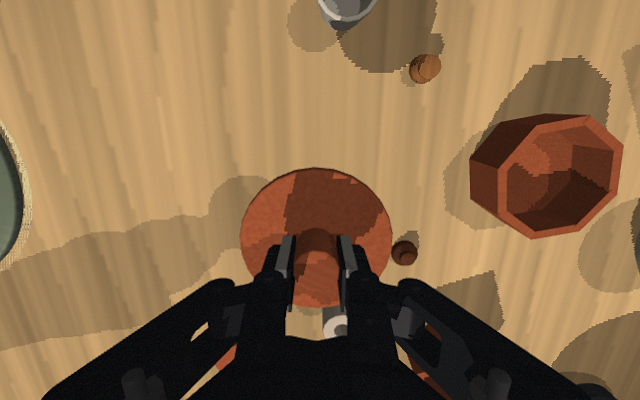

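The lid is held level between the jaws, plate centred near (315,238). Moving on; I'll stop 120 mm short of the pot to measure it.

Emit:
apply_moves(commands=[[[16, -34, -5], [0, 0, 0]], [[32, -68, -9], [0, 0, 0]], [[48, -102, -13], [0, 0, 0]], [[64, -136, -17], [0, 0, 0]], [[80, -170, -17], [0, 0, 0]]])

```text
clock: 3.22
position: [0.535, 0.1591, 0.1708]
tool_rot: [3.141, -0.007, -0.001]
force: [0.9, -0.9, -0.6]
grip_width: 0.0221
```

Emit:
apply_moves(commands=[[[2, -36, 0], [0, 0, 0]], [[2, -72, 0], [0, 0, 0]], [[2, -110, 0], [0, 0, 0]], [[2, -140, 0], [0, 0, 0]], [[2, -155, 0], [0, 0, 0]]])

```text
clock: 3.63
position: [0.5355, 0.3185, 0.1703]
tool_rot: [-3.141, -0.006, 0.003]
force: [0.1, -0.3, -1.0]
grip_width: 0.0223
```

```bash
python3 -c "
from h import *
look(537,447,56,70,rad=60)
look(537,447,56,70,rad=60,n='scene')
go(537,447,100,0)"
```

```text
wrist 56 70 2202 c [538.3 441.8] size [82.9 65.2] ang 0.5 mean [537.9 438.5  60.9]
scene 56 70 183 c [537.  448.3] size [79.  81.4] ang 7.5 mean [540.  447.2  60.8]
t 3.73 pos [535.8 317.2 170.1] yaw 0.2 F [-0.3 -1.  -0.8] w 22.2 q7 -0.68
  shift [   1.2 -129.8   70.2] turn [-0.  -0.4  0.2]
```

Emit:
apply_moves(commands=[[[2, -36, 0], [0, 0, 0]], [[2, -72, 0], [0, 0, 0]], [[2, -105, 10], [0, -0.4, 0]], [[2, -125, 40], [0, -0.4, 0]], [[2, -132, 70], [0, -0.4, 0]]])

```text
clock: 4.15
position: [0.5373, 0.4523, 0.0998]
tool_rot: [-3.139, -0.0, 0.005]
force: [-0.1, 0.2, -2.3]
grip_width: 0.0221
```

Emit:
apply_moves(commands=[[[0, 0, 0], [0, 0, 0]], [[0, 0, 0], [0, 0, 0]], [[0, 0, 0], [0, 0, 0]]])

```text
clock: 4.4
position: [0.5383, 0.4512, 0.1011]
tool_rot: [-3.139, -0.001, 0.004]
force: [0.7, 0.2, 0.1]
grip_width: 0.0223
```

```bash
python3 -c "
from h import *
look(538,449,86,97,n='scene',rad=60)
look(538,449,86,97,n='side',rad=60,save='pics/s1.png')
cv2.imwrite('pics/s1c.png',cv2.resize(cv2.imread('pics/s1.png')[80:160,220:330],None,fx=6,fy=6))
go(538,449.5,76,0)"
```

```text
scene 86 97 282 c [542.4 446.3] size [86.9 81.4] ang 44.6 mean [548.7 440.1  94.6]
side 86 97 136 c [537.3 437.2] size [71.2 81.5] ang 89.8 mean [534.4 432.   94.7]
t 4.5 pos [538.6 451.5 102. ] yaw 0.2 F [ 0.4 -0.3 -0.7] w 22.1 q7 -0.83
  shift [-0.7  2.1 26. ] turn [-0.2 -0.1  0.2]
```

View pics/s1c.png

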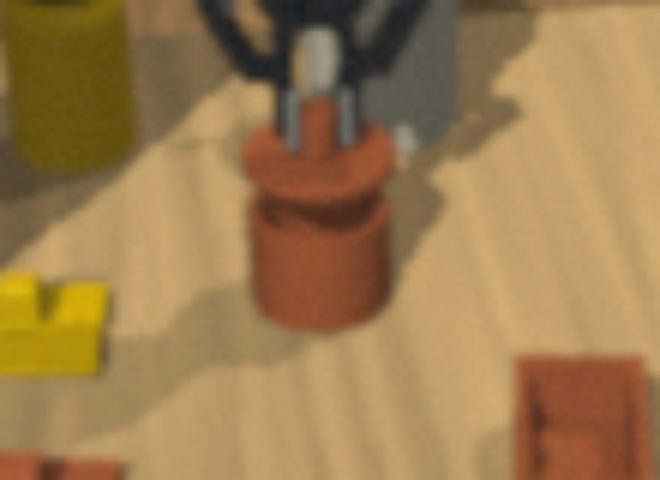

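Lid is centred over the pot in the crop (lid cols 245–392, pot 250–388). Lowering.

Emit:
apply_moves(commands=[[[-0.5, 2, 8], [0, 0, 0]], [[-0.5, 2, 16], [0, 0, 0]], [[-0.5, 2, 20], [0, 0, 0]], [[-0.5, 2, 22], [0, 0, 0]], [[-0.5, 2, 23.5], [0, 0, 0]]])

```text
clock: 4.92
position: [0.538, 0.4494, 0.0779]
tool_rot: [-3.138, -0.002, 0.004]
force: [0.5, 0.7, -1.6]
grip_width: 0.0221
```

Emit:
apply_moves(commands=[[[0, 0, 0.5], [0, 0, 0]], [[0, 0, 1], [0, 0, 0]], [[0, 0, 1.5], [0, 0, 0]], [[0, 0, 1.5], [0, 0, 0]], [[0, 0, 1.5], [0, 0, 0]]])

```text
clock: 5.33
position: [0.5381, 0.4495, 0.0765]
tool_rot: [-3.138, -0.002, 0.004]
force: [0.0, 1.2, -1.1]
grip_width: 0.0222
```

```bash
python3 -c "
from h import *
look(538,449,69,82,n='scene',rad=60)
look(538,449,69,82,n='side',rad=60,save='pics/s2.png')
cv2.imwrite('pics/s2c.png',cv2.resize(cv2.imread('pics/s2.png')[80:160,220:330],None,fx=6,fy=6))
go(538,449.5,76,0)"
```

```text
scene 69 82 272 c [543.7 443.3] size [86.2 78.1] ang 49.2 mean [546.1 440.8  71.5]
side 69 82 169 c [537.2 433.2] size [71.4 80.1] ang 81.4 mean [535.8 432.9  71.9]
t 5.43 pos [538.1 449.5  76.6] yaw 0.2 F [ 0.1 -0.  -1.2] w 21.8 q7 -0.83
  shift [-0.1  0.   0.6] turn [-0.2 -0.1  0.2]
```

Emit:
apply_moves(commands=[[[0, 0, 0.5], [0, 0, 0]], [[0, 0, 1], [0, 0, 0]], [[0, 0, 1], [0, 0, 0]], [[0, 0, 1], [0, 0, 0]]])

```text
clock: 5.77
position: [0.5382, 0.4496, 0.0758]
tool_rot: [-3.138, -0.002, 0.004]
force: [0.9, -0.1, 2.5]
grip_width: 0.022
```

Emit:
apply_moves(commands=[[[0, 0, 0.5], [0, 0, 0]], [[0, 0, 1], [0, 0, 0]], [[0, 0, 1], [0, 0, 0]], [[0, 0, 1], [0, 0, 0]]])

```text
clock: 6.1
position: [0.5382, 0.4497, 0.0757]
tool_rot: [-3.137, -0.002, 0.004]
force: [-5.7, -2.8, 14.1]
grip_width: 0.0224
```

Contact is at 75.7, exactly as predicted for a seated lid. Releasing and rising.

Emit:
apply_moves(commands=[[[0, 0, -0.5], [0, 0, 0]], [[0, 0, -0.5], [0, 0, 0]], [[0, 0, -0.5], [0, 0, 0]], [[0, 0, -0.5], [0, 0, 0]], [[0, 0, -0.5], [0, 0, 0]]], gripper=0.8)

```text
clock: 6.52
position: [0.5382, 0.4496, 0.076]
tool_rot: [-3.138, -0.002, 0.004]
force: [-0.3, -0.3, 0.0]
grip_width: 0.0685
```

Emit:
apply_moves(commands=[[[0, 0, -15], [0, 0, 0]], [[0, 0, -40], [0, 0, 0]], [[0, 0, -75], [0, 0, 0]], [[0, 0, -75], [0, 0, 0]], [[0, 0, -75], [0, 0, 0]]])

```text
clock: 6.93
position: [0.539, 0.4501, 0.1543]
tool_rot: [-3.135, -0.005, 0.004]
force: [1.2, -0.7, -0.4]
grip_width: 0.0685
```

```bash
python3 -c "
from h import *
look(538,449,64,82,rad=60)
look(538,449,64,82,n='side',rad=60,save='pics/s3.png')
cv2.imwrite('pics/s3c.png',cv2.resize(cv2.imread('pics/s3.png')[80:160,220:330],None,fx=6,fy=6))
go(358,249,150,-13)"
```

```text
wrist 64 82 7224 c [539.2 450.5] size [88.3 87.8] ang 8.9 mean [539.4 453.7  69.3]
side 64 82 232 c [536.6 442. ] size [82. 79.] ang 7.3 mean [535.4 436.1  70.4]
t 7.03 pos [537.9 449.2 151.4] yaw 0.2 F [-0.1 -0.5 -0.4] w 68.1 q7 -0.82
  shift [-180.7  199.5    0.2] turn [-0.3 -0.1 13.2]
```

View pics/s3c.png

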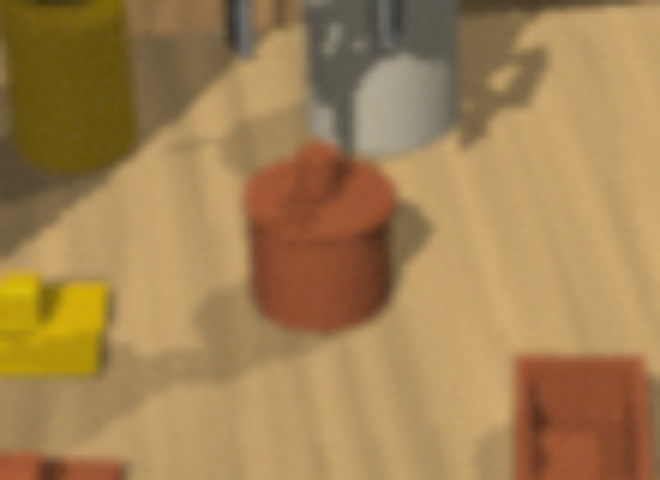

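Round lid is seated, level and centred (crop, top at (320,200)). Next the red-brown square lid, scene (369,144); the yellow one at (416,134) is the look-alike.

Emit:
apply_moves(commands=[[[-27, 30, 0], [0, 0, 0]], [[-54, 60, 0], [0, 0, 0]], [[-81, 90, 0], [0, 0, 0]], [[-108, 120, 0], [0, 0, 0]], [[-135, 150, 0], [0, 0, 0]]])

```text
clock: 7.45
position: [0.4017, 0.2968, 0.1499]
tool_rot: [-3.138, -0.001, 0.004]
force: [1.4, 0.8, 0.1]
grip_width: 0.0684
```

Emit:
apply_moves(commands=[[[-25, 25, 0], [0, 0, 6]], [[-45, 45, 0], [0, 0, 13]], [[-50, 52, 0], [0, 0, 13]], [[-50, 52, 0], [0, 0, 13]], [[-50, 52, 0], [0, 0, 13]]], gripper=0.9)

```text
clock: 7.87
position: [0.3523, 0.2452, 0.1497]
tool_rot: [-3.138, -0.001, -0.221]
force: [-1.0, 0.3, 0.2]
grip_width: 0.0771
```

```bash
python3 -c "
from h import *
look(358,249,33,46,save='pics/w3.png',rad=40)
look(358,249,6,18)
go(358,249,17,-13)"
```

```text
wrist 33 46 649 c [358.7 252.4] size [23.7 23.5] ang 78.1 mean [359.1 253.2  38.7]
wrist 6 18 6647 c [359.6 252.9] size [88.2 89.2] ang 77.4 mean [360.2 255.9  11.2]
t 7.97 pos [352.6 245.6 149.5] yaw -12.7 F [0.6 0.7 0.3] w 76.8 q7 -0.99
  shift [  4.4  -3.9 132.6] turn [-0.2 -0.   0.3]
```

View pics/w3.png

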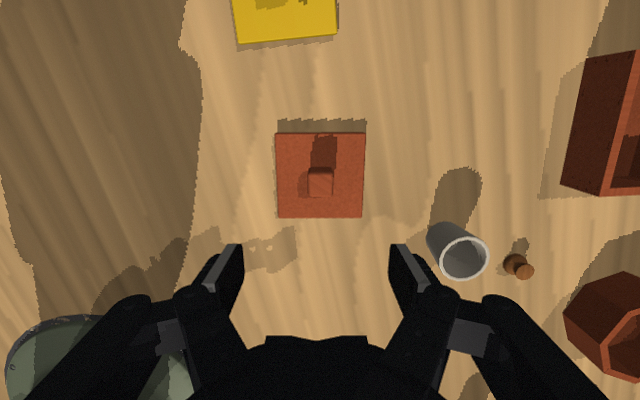

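Red-brown square lid with square knob at (320,185); yellow look-alike at the top edge (285,20), cup at (463,257). It's the right one.

Emit:
apply_moves(commands=[[[5, -8, 40], [0, 0, 0]], [[5, -8, 80], [0, 0, 0]], [[5, -8, 110], [0, 0, 0]], [[5, -8, 125], [0, 0, 0]], [[5, -8, 131], [0, 0, 0]]])

```text
clock: 8.38
position: [0.3588, 0.2527, 0.0158]
tool_rot: [-3.141, 0.002, -0.22]
force: [0.1, -0.3, 0.8]
grip_width: 0.0769
```

Emit:
apply_moves(commands=[[[0, 0, 0], [0, 0, 0]], [[0, 0, 0], [0, 0, 0]], [[0, 0, 0], [0, 0, 0]]])

```text
clock: 8.63
position: [0.3594, 0.2532, 0.0165]
tool_rot: [-3.14, 0.001, -0.22]
force: [0.8, 0.8, 0.2]
grip_width: 0.0768
```

```bash
python3 -c "
from h import *
go(359.2,252.3,17.5,-12.3)"
```

```text
t 8.63 pos [359.4 253.2  16.5] yaw -12.6 F [0.8 0.8 0.2] w 76.8 q7 -1.02
  shift [ 0.   0.9 -1. ] turn [-0.1  0.1 -0.3]
```

Emit:
apply_moves(commands=[[[0, 1, -1], [0, 0, 0]], [[0, 1, -1], [0, 0, 0]], [[0, 1, -1], [0, 0, 0]], [[0, 1, -1], [0, 0, 0]], [[0, 1, -1], [0, 0, 0]]], gripper=0)

```text
clock: 9.05
position: [0.3594, 0.2524, 0.0181]
tool_rot: [-3.139, 0.001, -0.22]
force: [-1.4, -0.5, 11.9]
grip_width: 0.023
```

Emit:
apply_moves(commands=[[[0, 0, 0], [0, 0, 0]], [[0, 0, 0], [0, 0, 0]], [[0, 0, 0], [0, 0, 0]], [[0, 0, 0], [0, 0, 0]], [[0, 0, 0], [0, 0, 0]]])

```text
clock: 9.47
position: [0.3594, 0.2524, 0.0181]
tool_rot: [-3.139, 0.001, -0.22]
force: [-1.1, 0.2, 3.4]
grip_width: 0.0229
```

Emit:
apply_moves(commands=[[[0, 0, -10], [0, 0, 0]], [[0, 0, -40], [0, 0, 0]], [[0, 0, -80], [0, 0, 0]], [[0, 0, -120], [0, 0, 0]], [[0, 0, -145], [0, 0, 0]]])

```text
clock: 9.88
position: [0.3596, 0.2521, 0.167]
tool_rot: [-3.137, -0.001, -0.22]
force: [0.8, 0.5, -0.8]
grip_width: 0.0231
```

```bash
python3 -c "
from h import *
look(359,254,100,160)
go(617,-355,165,20)"
```

```text
wrist 100 160 5725 c [361.1 252.1] size [89.2 89.1] ang 77.4 mean [363.4 268.6 159.4]
t 9.93 pos [360.9 253.1 170. ] yaw -12.6 F [3.8 1.3 5.7] w 23.1 q7 -0.99
  shift [383.  537.3   1.8] turn [ -0.4  -0.3 -32.6]
```

Emit:
apply_moves(commands=[[[22, 34, 0], [0, 0, 0]], [[44, 68, 0], [0, 0, 0]], [[66, 102, 0], [0, 0, 0]], [[88, 136, 0], [0, 0, 0]], [[105, 170, 0], [0, 0, 0]]])

```text
clock: 10.35
position: [0.4267, 0.0622, 0.1696]
tool_rot: [-3.133, -0.004, -0.221]
force: [0.8, -0.2, -1.5]
grip_width: 0.023
```

Emit:
apply_moves(commands=[[[16, 36, 0], [0, 0, 0]], [[32, 72, 0], [0, 0, 0]], [[48, 108, 0], [0, 0, 0]], [[64, 144, 0], [0, 0, 0]], [[80, 175, 0], [0, 0, 0]]])

```text
clock: 10.77
position: [0.4659, -0.1288, 0.169]
tool_rot: [-3.133, -0.004, -0.222]
force: [0.9, 0.3, -1.2]
grip_width: 0.0231
```

```bash
python3 -c "
from h import *
go(500,-285,165,20)"
```

```text
t 10.77 pos [ 465.9 -128.8  169. ] yaw -12.7 F [ 0.9  0.3 -1.2] w 23.1 q7 -0.02
  shift [ 67.6 144.9   3. ] turn [ -0.4  -0.4 -32.7]
```

Emit:
apply_moves(commands=[[[17, 36, 0], [0, 0, -7]], [[34, 72, 0], [0, 0, -14]], [[51, 108, 0], [0, 0, -21]], [[67, 144, 0], [-0.4, -0.4, -28]], [[67, 144, 0], [-0.4, -0.4, -32.7]]])

```text
clock: 11.18
position: [0.4989, -0.292, 0.1683]
tool_rot: [3.139, 0.001, 0.349]
force: [-2.6, 1.0, -2.8]
grip_width: 0.0229
```

```bash
python3 -c "
from h import *
look(617,-243,54,68,rad=62,save='pics/w4.png')
go(617,-243,100,20)"
```

```text
wrist 54 68 3236 c [ 618.6 -242. ] size [85.  83.8] ang 20.5 mean [ 617.7 -239.3   58.8]
t 11.23 pos [ 498.7 -288.1  168. ] yaw 20.4 F [ 0.4  0.5 -0.6] w 23.0 q7 0.75
  shift [126.7  -1.1  67.9] turn [0.  0.1 0.4]
```

View pics/w4.png

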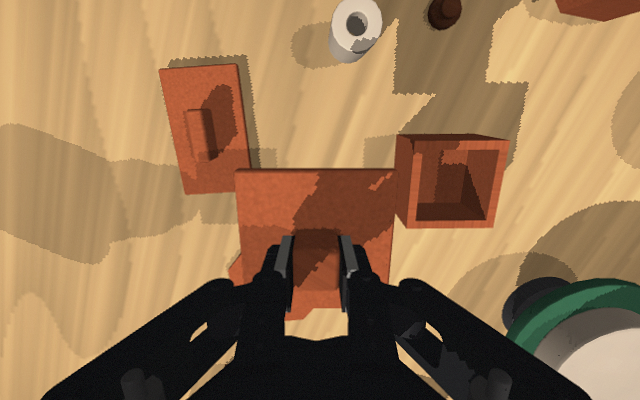

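Square pot at (453,183) in the view, well measured (85×84 mm, 20.5°); lid held square to the jaws.

Emit:
apply_moves(commands=[[[35, 0, 0], [0, 0, 0]], [[70, -1, 0], [0, 0, 0]], [[105, -2, 0], [0, 0, 0]], [[125, -2, 30], [0, 0, 0]], [[128, -2, 65], [0, 0, 0]]])

```text
clock: 11.65
position: [0.6228, -0.2382, 0.1044]
tool_rot: [3.139, -0.005, 0.358]
force: [1.3, -0.2, -2.8]
grip_width: 0.0232
```

Emit:
apply_moves(commands=[[[0, 0, 0], [0, 0, 0]], [[0, 0, 0], [0, 0, 0]], [[0, 0, 0], [0, 0, 0]]])

```text
clock: 11.9
position: [0.623, -0.2383, 0.1064]
tool_rot: [3.138, -0.006, 0.357]
force: [-0.5, -0.7, -0.4]
grip_width: 0.0228
```

```bash
python3 -c "
from h import *
go(618.3,-241.8,74.1,20.5)"
```

```text
t 11.9 pos [ 623.  -238.3  106.4] yaw 20.5 F [-0.5 -0.7 -0.4] w 22.8 q7 0.6
  shift [-5.8  1.5 32.3] turn [ 0.2 -0.3 -0. ]
```

Emit:
apply_moves(commands=[[[-6, 1.5, 5], [0, -0.3, 0]], [[-6, 1.5, 14], [0, -0.3, 0]], [[-6, 1.5, 22], [0, -0.3, 0]], [[-6, 1.5, 27], [0, -0.3, 0]], [[-6, 1.5, 30], [0, -0.3, 0]]])

```text
clock: 12.32
position: [0.6177, -0.2418, 0.0754]
tool_rot: [3.139, 0.0, 0.357]
force: [-0.0, 0.3, -1.2]
grip_width: 0.023
```

Emit:
apply_moves(commands=[[[0, 0, 0.5], [0, 0, 0]], [[0, 0, 1], [0, 0, 0]], [[0, 0, 1.5], [0, 0, 0]], [[0, 0, 1.5], [0, 0, 0]]])

```text
clock: 12.65
position: [0.6177, -0.2418, 0.0743]
tool_rot: [3.139, 0.0, 0.357]
force: [-1.3, 0.6, 2.0]
grip_width: 0.0233
```

Emit:
apply_moves(commands=[[[0, 0, 0.5], [0, 0, 0]], [[0, 0, 1], [0, 0, 0]], [[0, 0, 1], [0, 0, 0]], [[0, 0, 1], [0, 0, 0]]])

```text
clock: 12.98
position: [0.6177, -0.2418, 0.0742]
tool_rot: [3.139, 0.0, 0.357]
force: [-5.2, 0.9, 11.8]
grip_width: 0.0227
```

```bash
python3 -c "
from h import *
go(618.3,-241.8,74.1,20.5)"
```

```text
t 12.98 pos [ 617.7 -241.8   74.2] yaw 20.5 F [-5.2  0.9 11.8] w 22.7 q7 0.6
  shift [0.5 0.2 0.1] turn [ 0.2  0.  -0. ]
```

Seated at the predicted height. Release, rise, check.

Emit:
apply_moves(commands=[[[0, 0, -0.5], [0, 0, 0]], [[0, 0, -0.5], [0, 0, 0]], [[0, 0, -0.5], [0, 0, 0]], [[0, 0, -0.5], [0, 0, 0]], [[0, 0, -0.5], [0, 0, 0]]], gripper=0.8)

```text
clock: 13.4
position: [0.6178, -0.2418, 0.0746]
tool_rot: [3.139, 0.0, 0.357]
force: [0.4, -0.3, -0.3]
grip_width: 0.0685
```

Emit:
apply_moves(commands=[[[0, 0, -15], [0, 0, 0]], [[0, 0, -40], [0, 0, 0]], [[0, 0, -80], [0, 0, 0]], [[0, 0, -85], [0, 0, 0]], [[0, 0, -85], [0, 0, 0]]])

```text
clock: 13.82
position: [0.6191, -0.2421, 0.1626]
tool_rot: [3.136, -0.004, 0.357]
force: [0.6, -0.5, -0.5]
grip_width: 0.0682
```

```bash
python3 -c "
from h import *
look(618,-242,62,74)
go(378,-284,160,23.3)"
```

```text
wrist 62 74 8725 c [ 619.1 -241.7] size [89.4 88.8] ang 20.4 mean [ 617.6 -238.    67.2]
t 13.87 pos [ 618.2 -241.8  160.7] yaw 20.4 F [-0.1 -0.1 -0.4] w 68.6 q7 0.61
  shift [-2.398e+02 -4.440e+01  1.000e-01] turn [ 0.2 -0.1 -2.9]
```

Emit:
apply_moves(commands=[[[-40, -7, 0], [0, 0, 0]], [[-80, -14, 0], [0, 0, 0]], [[-120, -21, 0], [0, 0, 0]], [[-160, -28, 0], [0, 0, 0]], [[-190, -35, 0], [0, 0, -2.9]]], gripper=0.9)

```text
clock: 14.28
position: [0.4243, -0.2757, 0.1593]
tool_rot: [3.139, 0.001, 0.405]
force: [0.7, -0.5, 0.4]
grip_width: 0.0768
```

Emit:
apply_moves(commands=[[[-42, -12, 0], [0, 0, 0]], [[-50, -12, 0], [0, 0, 0]], [[-50, -12, 0], [0, 0, 0]], [[-50, -12, 0], [0, 0, 0]]])

```text
clock: 14.62
position: [0.3731, -0.2846, 0.1589]
tool_rot: [3.139, 0.001, 0.404]
force: [1.1, 0.6, 0.4]
grip_width: 0.0766
```

```bash
python3 -c "
from h import *
look(378,-284,33,46,save='pics/w5.png',rad=40)
look(378,-284,6,18)
go(378,-284,18,23.3)"
```

```text
wrist 33 46 803 c [ 377.4 -283.6] size [15.4 49. ] ang 23.8 mean [ 377.1 -282.4   38.8]
wrist 6 18 7667 c [ 377.9 -283.3] size [ 77.2 128.7] ang 23.6 mean [ 375.6 -278.    11.2]
t 14.72 pos [ 374.4 -284.1  158.9] yaw 23.3 F [ 0.1 -0.2  0.1] w 76.7 q7 0.89
  shift [  3.5   0.9 140.9] turn [ 0.2  0.  -0. ]
```

Emit:
apply_moves(commands=[[[3.5, 0.5, 40], [0, 0, 0]], [[3.5, 0.5, 80], [0, 0, 0]], [[3.5, 0.5, 115], [0, 0, 0]], [[3.5, 0.5, 132], [0, 0, 0]], [[3.5, 0.5, 140], [0, 0, 0]]])

```text
clock: 15.13
position: [0.3775, -0.2822, 0.0159]
tool_rot: [-3.141, 0.003, 0.407]
force: [-0.8, 0.7, 0.4]
grip_width: 0.0764
```

Emit:
apply_moves(commands=[[[0, 0, 0], [0, 0, 0]], [[0, 0, 0], [0, 0, 0]], [[0, 0, 0], [0, 0, 0]]])

```text
clock: 15.38
position: [0.3783, -0.2824, 0.0168]
tool_rot: [3.141, 0.002, 0.408]
force: [-0.9, -0.3, -0.2]
grip_width: 0.0766
```

```bash
python3 -c "
from h import *
go(377.7,-283.4,18,23.6)"
```

```text
t 15.38 pos [ 378.3 -282.4   16.8] yaw 23.4 F [-0.9 -0.3 -0.2] w 76.6 q7 0.85
  shift [-1.   0.7 -1.2] turn [ 0.   0.1 -0.2]
```

Emit:
apply_moves(commands=[[[-1, 0.5, -1.5], [0, 0, 0]], [[-1, 0.5, -1.5], [0, 0, 0]], [[-1, 0.5, -1.5], [0, 0, 0]], [[-1, 0.5, -1.5], [0, 0, 0]], [[-1, 0.5, -1.5], [0, 0, 0]]], gripper=0)

```text
clock: 15.8
position: [0.3776, -0.2833, 0.0186]
tool_rot: [3.141, 0.001, 0.408]
force: [-1.2, 0.8, -0.0]
grip_width: 0.0162
```

Emit:
apply_moves(commands=[[[0, 0, 0], [0, 0, 0]], [[0, 0, 0], [0, 0, 0]], [[0, 0, 0], [0, 0, 0]], [[0, 0, 0], [0, 0, 0]], [[0, 0, 0], [0, 0, 0]]])

```text
clock: 16.22
position: [0.3776, -0.2834, 0.0187]
tool_rot: [3.141, 0.001, 0.408]
force: [-1.2, 0.4, 4.8]
grip_width: 0.0151
```

Emit:
apply_moves(commands=[[[0, 0, -10], [0, 0, 0]], [[0, 0, -40], [0, 0, 0]], [[0, 0, -80], [0, 0, 0]], [[0, 0, -120], [0, 0, 0]], [[0, 0, -145], [0, 0, 0]]])

```text
clock: 16.63
position: [0.3781, -0.2834, 0.1676]
tool_rot: [3.139, -0.0, 0.407]
force: [0.9, -1.3, -1.3]
grip_width: 0.015
```

```bash
python3 -c "
from h import *
look(378,-283,100,160,save='pics/w6.png')
go(530,215,165,-10)"
```

```text
wrist 100 160 7426 c [ 379.3 -283.2] size [ 77.4 129.4] ang 23.3 mean [ 368.5 -254.9  159.5]
t 16.68 pos [ 379.5 -284.4  170.7] yaw 23.3 F [ 3.6 -3.4  5.2] w 15.1 q7 0.89
  shift [ 336. -399.    4.] turn [ 0.3 -0.3 33.3]
```

Emit:
apply_moves(commands=[[[25, -31, 0], [0, 0, 0]], [[51, -62, 0], [0, 0, 0]], [[77, -93, 0], [0, 0, 0]], [[103, -124, 0], [0, 0, 0]], [[128, -153, 0], [0, 0, 0]]])

```text
clock: 17.1
position: [0.4363, -0.0911, 0.1707]
tool_rot: [3.135, -0.003, 0.407]
force: [1.7, -0.2, -2.1]
grip_width: 0.0149
```

Emit:
apply_moves(commands=[[[25, -31, 0], [0, 0, 0]], [[51, -62, 0], [0, 0, 0]], [[77, -93, 0], [0, 0, 0]], [[103, -124, 0], [0, 0, 0]], [[120, -143, 0], [0, 0, 0]]])

```text
clock: 17.52
position: [0.49, 0.0919, 0.1705]
tool_rot: [3.136, -0.004, 0.41]
force: [-0.1, -0.7, -1.4]
grip_width: 0.0149
```

```bash
python3 -c "
from h import *
go(530,215,165,-10)"
```

```text
t 17.52 pos [490.   91.9 170.5] yaw 23.5 F [-0.1 -0.7 -1.4] w 14.9 q7 0.0
  shift [ 85.7 -97.    5.3] turn [ 0.3 -0.3 33.5]
```

Emit:
apply_moves(commands=[[[20, -23, 0], [0, 0, 7]], [[40, -46, 0], [0, 0, 14]], [[60, -70, 2], [0, 0, 21]], [[80, -93, 3], [0.2, -0.2, 28]], [[85, -97, 3], [0.3, -0.3, 33.5]]])

```text
clock: 17.93
position: [0.5292, 0.2202, 0.1674]
tool_rot: [-3.139, 0.001, -0.176]
force: [-1.2, 0.2, -2.2]
grip_width: 0.015
```

```bash
python3 -c "
from h import *
look(653,238,39,53,rad=80,save='pics/w7.png')
go(653,238,100,-10)"
```

```text
wrist 39 53 3863 c [654.5 240.6] size [123.6  73.1] ang 80.3 mean [655.2 246.1  43.9]
t 17.98 pos [529.4 218.9 167.3] yaw -10.5 F [-0.7  1.  -1.7] w 15.2 q7 -0.69
  shift [118.1 -41.1  67.3] turn [-0.1  0.  -0.5]
```

View pics/w7.png

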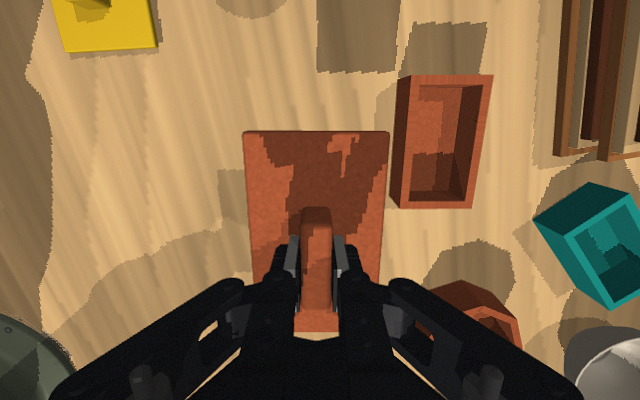

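The clay oblong pot is at (443,142), 124×73 mm at 80.3°; the turquoise one at (600,245) is the look-alike.

Emit:
apply_moves(commands=[[[36, -13, 0], [0, 0, 0]], [[72, -26, 0], [0, 0, 0]], [[105, -39, 0], [0, 0, -0.8]], [[118, -44, 35], [0, 0, -0.8]], [[118, -44, 70], [0, 0, -0.8]]])

```text
clock: 18.4
position: [0.657, 0.2403, 0.0978]
tool_rot: [-3.137, -0.004, -0.168]
force: [0.2, 1.4, -3.5]
grip_width: 0.0149
```

Emit:
apply_moves(commands=[[[0, 0, 0], [0, 0, 0]], [[0, 0, 0], [0, 0, 0]], [[0, 0, 0], [0, 0, 0]]])

```text
clock: 18.65
position: [0.6575, 0.24, 0.1]
tool_rot: [-3.137, -0.005, -0.168]
force: [0.9, 0.1, -1.4]
grip_width: 0.0148
```

```bash
python3 -c "
from h import *
go(654.4,240.3,59.7,-9.7)"
```

```text
t 18.65 pos [657.5 240.  100. ] yaw -9.6 F [ 0.9  0.1 -1.4] w 14.8 q7 -0.62
  shift [-3.4  0.4 40.3] turn [-0.3 -0.3  0.1]
```

Emit:
apply_moves(commands=[[[-3, 0.5, 8], [-0.3, -0.3, 0]], [[-3, 0.5, 20], [-0.3, -0.3, 0]], [[-3, 0.5, 30], [-0.3, -0.3, 0]], [[-3, 0.5, 35], [-0.3, -0.3, 0]], [[-3, 0.5, 38], [-0.3, -0.3, 0]]])

```text
clock: 19.07
position: [0.6541, 0.2399, 0.0608]
tool_rot: [3.14, 0.002, -0.168]
force: [0.1, -0.9, -1.9]
grip_width: 0.0153
```

Emit:
apply_moves(commands=[[[0, 0, 0.5], [0, 0, 0]], [[0, 0, 1], [0, 0, 0]], [[0, 0, 1.5], [0, 0, 0]], [[0, 0, 1.5], [0, 0, 0]]])

```text
clock: 19.4
position: [0.6542, 0.2399, 0.0598]
tool_rot: [3.141, 0.001, -0.168]
force: [-2.5, -0.9, 3.6]
grip_width: 0.015
```

Emit:
apply_moves(commands=[[[0, 0, 0.5], [0, 0, 0]], [[0, 0, 1], [0, 0, 0]], [[0, 0, 1], [0, 0, 0]], [[0, 0, 1], [0, 0, 0]]])

```text
clock: 19.73
position: [0.6543, 0.2399, 0.0598]
tool_rot: [3.141, 0.001, -0.168]
force: [-6.3, -2.6, 13.0]
grip_width: 0.015
```

```bash
python3 -c "
from h import *
go(654.4,240.3,59.7,-9.7)"
```

```text
t 19.73 pos [654.3 239.9  59.8] yaw -9.6 F [-6.3 -2.6 13. ] w 15.0 q7 -0.62
  shift [ 0.1 -0.4  0.1] turn [0.  0.1 0.1]
```

Seated as predicted. Release and check.

Emit:
apply_moves(commands=[[[0, 0, -0.5], [0, 0, 0]], [[0, 0, -0.5], [0, 0, 0]], [[0, 0, -0.5], [0, 0, 0]], [[0, 0, -0.5], [0, 0, 0]], [[0, 0, -0.5], [0, 0, 0]]], gripper=0.8)

```text
clock: 20.15
position: [0.6543, 0.24, 0.0601]
tool_rot: [3.141, 0.001, -0.168]
force: [-0.3, 0.3, -0.7]
grip_width: 0.0683
```

Emit:
apply_moves(commands=[[[0, 0, -15], [0, 0, 0]], [[0, 0, -40], [0, 0, 0]], [[0, 0, -80], [0, 0, 0]], [[0, 0, -110], [0, 0, 0]], [[0, 0, -110], [0, 0, 0]]])

```text
clock: 20.57
position: [0.6572, 0.241, 0.1781]
tool_rot: [-3.137, -0.007, -0.168]
force: [0.6, 0.2, 0.6]
grip_width: 0.0684
```

```bash
python3 -c "
from h import *
look(654,240,47,59)
go(499,-430,165,0)"
```

```text
wrist 47 59 8725 c [655.6 240.5] size [127.5  77.2] ang 80.2 mean [656.6 246.2  52.2]
t 20.62 pos [656.1 240.6 175. ] yaw -9.6 F [ 1.  -0.4  0.2] w 68.1 q7 -0.61
  shift [-42.6 687.5   8.1] turn [-0.1 -0.3 -9.6]
```

Emit:
apply_moves(commands=[[[7, 38, 0], [0, 0, 0]], [[14, 76, 0], [0, 0, 0]], [[21, 114, 0], [0, 0, 0]], [[28, 152, 0], [0, 0, 0]], [[35, 190, 0], [0, 0, 0]]], gripper=0.9)

```text
clock: 21.03
position: [0.6583, 0.0457, 0.1749]
tool_rot: [-3.139, -0.004, -0.168]
force: [0.4, 1.3, -0.8]
grip_width: 0.0768
```

Emit:
apply_moves(commands=[[[5, 38, 0], [0, 0, -7]], [[10, 70, 0], [0, 0, -9.6]], [[12, 75, 0], [0, 0, -9.6]], [[12, 75, 0], [0, 0, -9.6]]])

```text
clock: 21.37
position: [0.6573, -0.0338, 0.175]
tool_rot: [-3.141, -0.004, -0.005]
force: [0.1, 0.4, -0.1]
grip_width: 0.077
```

```bash
python3 -c "
from h import *
look(675,-3,44,58,rad=75,save='pics/w8.png')
go(499,-430,165,0)"
```

```text
wrist 44 58 3089 c [ 6.768e+02 -2.000e-01] size [109.5 109.4] ang 11.0 mean [677.8   3.9  49. ]
t 21.42 pos [657.4 -31.1 174.9] yaw -0.2 F [ 0.2  1.4 -0.5] w 76.4 q7 -0.08
  shift [-157.3  399.3    8.5] turn [-0.1 -0.2 -0.2]
```

View pics/w8.png

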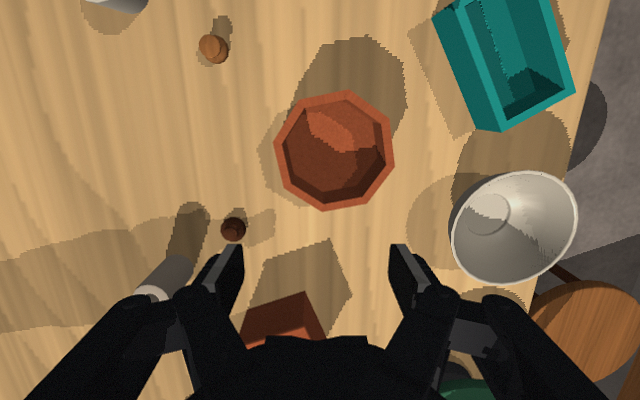

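Octagon pot at (334,150) in the view, 109.5 mm across flats, flats at 11°. On to the octagon lid.

Emit:
apply_moves(commands=[[[-14, 37, 0], [0, 0, 0]], [[-28, 74, 0], [0, 0, 0]], [[-43, 111, 0], [0, 0, 0]], [[-58, 148, 0], [0, 0, 0]], [[-72, 185, 0], [0, 0, 0]]])

```text
clock: 21.83
position: [0.5844, -0.2154, 0.1744]
tool_rot: [-3.139, -0.004, -0.001]
force: [0.8, -0.7, -0.1]
grip_width: 0.0768
```

Emit:
apply_moves(commands=[[[-15, 38, 0], [0, 0, 0]], [[-30, 76, 0], [0, 0, 0]], [[-45, 114, 4], [0, 0, 0]], [[-60, 152, 8], [0, 0, 0]], [[-75, 190, 8], [0, 0, 0]]])

```text
clock: 22.25
position: [0.5092, -0.405, 0.165]
tool_rot: [-3.138, -0.004, 0.001]
force: [0.6, -0.1, -0.7]
grip_width: 0.0769
```

```bash
python3 -c "
from h import *
look(500,-431,33,46,save='pics/w9.png',rad=50)
look(500,-431,6,18)
go(500,-431,18,0)"
```

```text
wrist 33 46 522 c [ 500.3 -431.5] size [23.9 24. ] ang 71.5 mean [ 500.3 -430.5   38.6]
wrist 6 18 8045 c [ 500.4 -431.4] size [115.3 115.1] ang 71.8 mean [ 500.5 -427.8   10.9]
t 22.35 pos [ 506.  -410.7  165.3] yaw -0.5 F [-0.4  0.8  0.2] w 76.9 q7 0.56
  shift [ -6.2  20.3 147.3] turn [-0.  -0.1 -0.5]
```

View pics/w9.png

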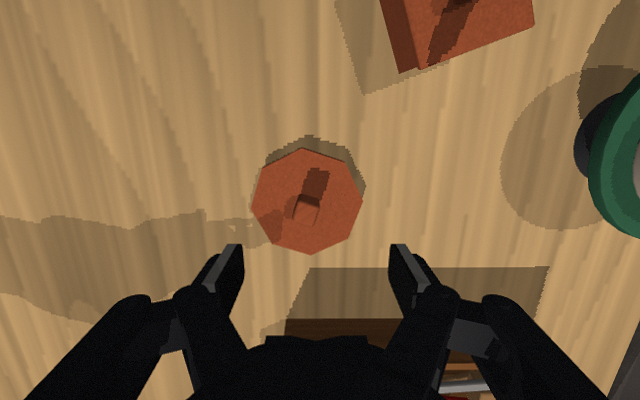

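Octagon lid with square knob at (306,205); knob sides at 71.5° ≡ −18.5°. Turning the jaws to match.

Emit:
apply_moves(commands=[[[-3, 10, 15], [0, 0, 7]], [[-5.5, 20.5, 40], [0, 0, 14]], [[-5.5, 20.5, 60], [0, 0, 17.8]], [[-5.5, 20.5, 65], [0, 0, 17.8]], [[-5.5, 20.5, 65], [0, 0, 17.8]]])

```text
clock: 22.77
position: [0.5011, -0.4289, 0.099]
tool_rot: [-3.139, 0.0, -0.314]
force: [0.2, -0.2, 0.3]
grip_width: 0.0769
```

```bash
python3 -c "
from h import *
look(500,-431,33,46,rad=50)
go(500.4,-431.4,18,-18.4)"
```

```text
wrist 33 46 918 c [ 500.3 -431.3] size [23.8 23.8] ang 70.8 mean [ 500.5 -430.4   38.7]
t 22.82 pos [ 501.5 -429.6  100.5] yaw -18.0 F [ 1.  -0.6  0.9] w 76.7 q7 0.34
  shift [-0.6  2.2 82.5] turn [-0.1 -0.1  0.4]
```

Emit:
apply_moves(commands=[[[-0.5, 2, 25], [0, 0, 0.5]], [[-0.5, 2, 50], [0, 0, 0.5]], [[-0.5, 2, 70], [0, 0, 0.5]], [[-0.5, 2, 78], [0, 0, 0.5]], [[-0.5, 2, 82], [0, 0, 0.5]]])

```text
clock: 23.23
position: [0.5012, -0.4306, 0.0185]
tool_rot: [-3.139, -0.001, -0.321]
force: [-0.1, 0.1, 0.3]
grip_width: 0.077
```

Emit:
apply_moves(commands=[[[0, 0, 0], [0, 0, 0]], [[0, 0, 0], [0, 0, 0]], [[0, 0, 0], [0, 0, 0]]])

```text
clock: 23.48
position: [0.502, -0.4311, 0.0201]
tool_rot: [-3.14, -0.003, -0.32]
force: [-0.5, -0.2, -0.5]
grip_width: 0.0769
```

```bash
python3 -c "
from h import *
go(500.4,-431.4,18,-18.6)"
```

```text
t 23.48 pos [ 502.  -431.1   20.1] yaw -18.3 F [-0.5 -0.2 -0.5] w 76.9 q7 0.33
  shift [-1.4  0.8  2.1] turn [-0.1 -0.2  0.3]
```

Emit:
apply_moves(commands=[[[-1.5, 0.5, 2], [0, -0.2, 0]], [[-1.5, 0.5, 2], [0, -0.2, 0]], [[-1.5, 0.5, 2], [0, -0.2, 0]], [[-1.5, 0.5, 2], [0, -0.2, 0]], [[-1.5, 0.5, 2], [0, -0.2, 0]]], gripper=0, grip_force=60)

```text
clock: 23.9
position: [0.5006, -0.4312, 0.0185]
tool_rot: [-3.14, -0.0, -0.32]
force: [0.3, -0.3, -0.7]
grip_width: 0.0225
```

Emit:
apply_moves(commands=[[[0, 0, 0], [0, 0, 0]], [[0, 0, 0], [0, 0, 0]], [[0, 0, 0], [0, 0, 0]], [[0, 0, 0], [0, 0, 0]], [[0, 0, 0], [0, 0, 0]]])

```text
clock: 24.32
position: [0.5005, -0.4312, 0.0185]
tool_rot: [-3.14, -0.0, -0.32]
force: [-0.2, -0.1, 0.5]
grip_width: 0.0227
```

Emit:
apply_moves(commands=[[[0, 0, -10], [0, 0, 0]], [[0, 0, -40], [0, 0, 0]], [[0, 0, -80], [0, 0, 0]], [[0, 0, -120], [0, 0, 0]], [[0, 0, -155], [0, 0, 0]]])

```text
clock: 24.73
position: [0.5003, -0.4314, 0.1765]
tool_rot: [-3.14, -0.001, -0.32]
force: [-0.2, -0.4, -1.5]
grip_width: 0.0228
```

```bash
python3 -c "
from h import *
look(500,-431,110,170,rad=75)
go(677,-0.3,175,-34)"
```

```text
wrist 110 170 19263 c [ 501.7 -430.8] size [113.3 113.5] ang 26.7 mean [ 506.2 -417.6  168.9]
t 24.78 pos [ 502.4 -433.3  183.5] yaw -18.4 F [ 3.6 -2.4  6.6] w 22.7 q7 0.33
  shift [  29.2 -466.     8. ] turn [ 0.  -0.5 15.6]
```

Emit:
apply_moves(commands=[[[3, -38, 0], [0, 0, 0]], [[6, -76, 0], [0, 0, 0]], [[9, -114, 0], [0, 0, 0]], [[11, -152, 0], [0, 0, 0]], [[12, -185, 0], [0, 0, 0]]])

```text
clock: 25.2
position: [0.5728, -0.2589, 0.1837]
tool_rot: [3.141, -0.009, -0.32]
force: [0.5, -0.4, -2.5]
grip_width: 0.0228
```

Emit:
apply_moves(commands=[[[3, -38, 0], [0, 0, 0]], [[6, -76, 0], [0, 0, 0]], [[9, -114, 0], [0, 0, 0]], [[11, -152, 0], [0, 0, 0]], [[12, -180, 0], [0, 0, 0]]])

```text
clock: 25.62
position: [0.6416, -0.0879, 0.184]
tool_rot: [-3.141, -0.009, -0.317]
force: [0.3, 1.3, -1.9]
grip_width: 0.0222
```

```bash
python3 -c "
from h import *
go(676.8,-0.3,120,-34)"
```

```text
t 25.62 pos [641.6 -87.9 184. ] yaw -18.2 F [ 0.3  1.3 -1.9] w 22.2 q7 -0.26
  shift [  5.5 -94.2  64. ] turn [-0.1 -0.5 15.8]
```

Emit:
apply_moves(commands=[[[2, -36, 0], [0, 0, 7]], [[5, -72, 10], [0, -0.4, 14]], [[5, -92, 30], [0, -0.4, 15.8]], [[5, -94, 60], [0, -0.4, 15.8]], [[5, -94, 70], [0, -0.4, 15.8]]])

```text
clock: 26.03
position: [0.6748, 0.002, 0.1105]
tool_rot: [3.141, 0.001, -0.59]
force: [-1.2, -0.3, -4.3]
grip_width: 0.0229
```

Emit:
apply_moves(commands=[[[0, 0, 0], [0, 0, 0]], [[0, 0, 0], [0, 0, 0]], [[0, 0, 0], [0, 0, 0]]])

```text
clock: 26.28
position: [0.6752, 0.0008, 0.112]
tool_rot: [-3.141, 0.0, -0.591]
force: [0.1, 0.0, -2.3]
grip_width: 0.0229
```

```bash
python3 -c "
from h import *
go(676.8,-0.3,64.5,-34)"
```

```text
t 26.28 pos [675.2   0.8 112. ] yaw -33.9 F [ 0.1  0.  -2.3] w 22.9 q7 -0.62
  shift [ 2.   0.1 47.4] turn [-0.   0.   0.1]
```

Emit:
apply_moves(commands=[[[2, 0, 10], [0, 0, 0]], [[2, 0, 25], [0, 0, 0]], [[2, 0, 37], [0, 0, 0]], [[2, 0, 42], [0, 0, 0]], [[2, 0, 45], [0, 0, 0]]])

```text
clock: 26.7
position: [0.6765, -0.0006, 0.0662]
tool_rot: [3.141, 0.001, -0.592]
force: [-0.4, 0.2, -2.8]
grip_width: 0.0228
```

Emit:
apply_moves(commands=[[[0, 0, 0.5], [0, 0, 0]], [[0, 0, 1], [0, 0, 0]], [[0, 0, 1.5], [0, 0, 0]], [[0, 0, 1.5], [0, 0, 0]]])

```text
clock: 27.03
position: [0.6768, -0.0006, 0.0651]
tool_rot: [-3.141, 0.001, -0.592]
force: [-0.5, 0.8, -2.8]
grip_width: 0.0228
```

Emit:
apply_moves(commands=[[[0, 0, 0.5], [0, 0, 0]], [[0, 0, 1], [0, 0, 0]], [[0, 0, 1], [0, 0, 0]], [[0, 0, 1], [0, 0, 0]]])

```text
clock: 27.37
position: [0.677, -0.0005, 0.0645]
tool_rot: [-3.141, 0.0, -0.591]
force: [0.2, 0.5, 2.7]
grip_width: 0.0227
```

```bash
python3 -c "
from h import *
go(676.8,-0.3,64.5,-34)"
```

```text
t 27.37 pos [ 6.77e+02 -5.00e-01  6.45e+01] yaw -33.9 F [0.2 0.5 2.7] w 22.7 q7 -0.61
  shift [-0.3 -0.1 -0. ] turn [-0.   0.   0.1]
```

Contact at the predicted 64.5 mm. Press slightly, release, rise.

Emit:
apply_moves(commands=[[[0, 0, 0.4], [0, 0, 0]], [[0, 0, 0.4], [0, 0, 0]], [[0, 0, 0.4], [0, 0, 0]]])

```text
clock: 27.62
position: [0.677, -0.0005, 0.0644]
tool_rot: [-3.141, 0.0, -0.592]
force: [-4.0, 0.6, 5.9]
grip_width: 0.0227
```

Emit:
apply_moves(commands=[[[0, 0, 0], [0, 0, 0]], [[0, 0, 0], [0, 0, 0]], [[0, 0, 0], [0, 0, 0]], [[0, 0, 0], [0, 0, 0]], [[0, 0, 0], [0, 0, 0]]], gripper=0.7)

```text
clock: 28.03
position: [0.6771, -0.0005, 0.0644]
tool_rot: [-3.141, -0.0, -0.592]
force: [0.5, 0.2, 0.2]
grip_width: 0.0599
```

Emit:
apply_moves(commands=[[[0, 0, -15], [0, 0, 0]], [[0, 0, -40], [0, 0, 0]], [[0, 0, -80], [0, 0, 0]], [[0, 0, -110], [0, 0, 0]], [[0, 0, -110], [0, 0, 0]]])

```text
clock: 28.45
position: [0.6797, -0.0008, 0.1809]
tool_rot: [-3.136, -0.007, -0.592]
force: [1.3, -0.1, 0.9]
grip_width: 0.0598
```

Emit:
apply_moves(commands=[[[-30, 0, -30], [0, 0, 0]], [[-60, 0, -60], [0, 0, 0]], [[-60, 0, -90], [0, 0, 0]], [[-60, 0, -90], [0, 0, 0]], [[-60, 0, -90], [0, 0, 0]]])

```text
clock: 28.87
position: [0.6297, 0.033, 0.2727]
tool_rot: [-3.133, -0.009, -0.591]
force: [0.6, -0.0, -0.9]
grip_width: 0.06
```

```bash
python3 -c "
from h import *
look(677,0,52,64,rad=75)
look(677,0,52,64,n='scene',save='pics/e1.png')
look(618,-242,62,74,n='scene');look(654,240,46,59,n='scene');look(538,449,63,76,n='scene')
look(677,0,52,64,n='side',save='pics/e2.png')
a=cv2.imread('pics/e1.png')[110:280,140:500]
cv2.imwrite('pics/e1c.png',cv2.resize(a,None,fx=2.2,fy=2.2))
go(677,0,250,-34)"
```

```text
wrist 52 64 5978 c [677.6  -0.9] size [115.  115.7] ang 11.2 mean [678.8   1.7  57. ]
scene 52 64 1202 c [676.6  -2.4] size [114.6 119.2] ang 57.2 mean [680.3  -4.3  56.9]
scene 62 74 885 c [ 618.6 -242.3] size [94.6 89.9] ang 20.6 mean [ 623.9 -243.6   67.1]
scene 46 59 840 c [653.8 238. ] size [131.5  81. ] ang 80.4 mean [659.4 233.7  52. ]
scene 63 76 385 c [540.8 446.2] size [86.4 83.7] ang 51.4 mean [544.5 443.   69.9]
side 52 64 848 c [674.8  -6.5] size [115.2 112. ] ang 53.8 mean [672.5 -12.3  58.2]
t 29.17 pos [628.9  32.4 269.5] yaw -33.9 F [-0.2  0.7 -0.5] w 59.8 q7 -0.69
  shift [57.8  0.1 19.8] turn [-0.3 -0.3  0.1]
```

View pics/e1c.png

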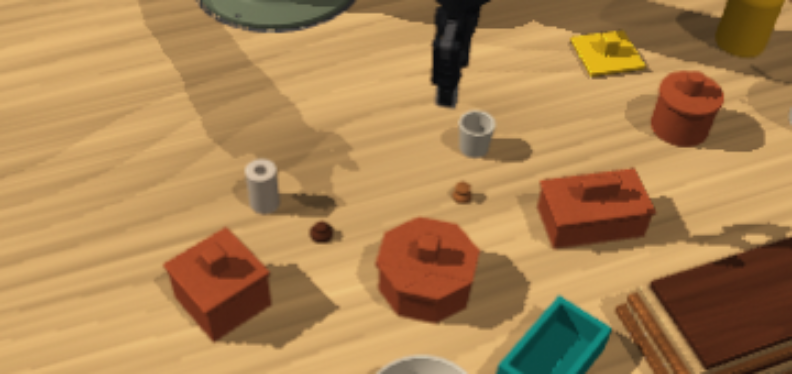

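View pics/e2.png

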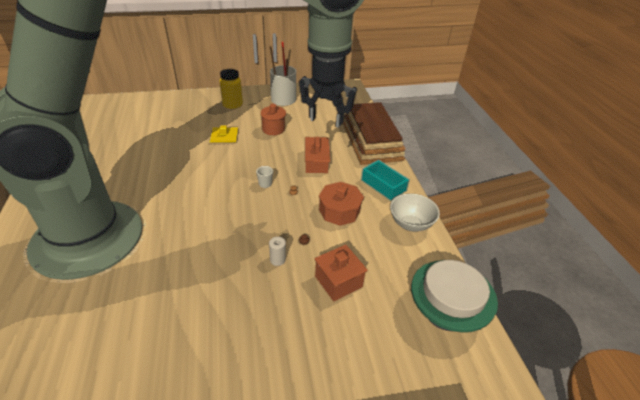

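Both views show all four lids level and lined up on their pots, with the cup, prop and look-alikes in place. The gripper is clear of everything.

```bash
python3 -c "
from workcell import order
print(order.job_done())"
```

```text
the job is handed in; nothing more can be done
None
```

I put all four lids on the pots of their own shape and handed the job in at about 29 s on the robot's clock. The order was round, square, oblong, octagon. I gave no verdict check beyond my own measurements, as handing in reports none.

- **Seating:** each lid touched down within about 0.2 mm of the height worked out for a seated lid. The push at contact was at most 14 N.
- **Centring and alignment:** close up, the wrist camera put the square, oblong and octagon lids within about 1.5 mm and 0.2° of their pots. The round lid was within about 2 mm of its pot's estimated centre; that pot was partly out of the wrist view, so I also used the scene and side cameras.
- **Last pictures:** the scene and side views show all the lids level. The pots, cup, prop and both look-alikes appear to be where they started, and the gripper is clear.
- **Disagreement:** the scene and side cameras differed from the wrist camera, by up to 6 mm in the final octagon and round readings. Partly hidden edges and the calibration error probably explain it. I went by the wrist camera, whose measured sizes matched the given ones to within about 2.5 mm.

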